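# Tip a cedar ball out of the scent carousel

## Task

Get the brown cedar ball out of the scent-ball carousel for the wardrobe: stand the grey tray on the desk under the orange spout, turn the wheel by its knob until the cedar ball's compartment is at the spout, and only then lift the carousel's back handle to tip the ball out into the tray. Let the carousel down level again and leave the tray standing on the desk with the cedar ball in it and the other balls still in the wheel. Do not touch the balls with the gripper or push the other things on the desk about.

Things in the scene. Friction and masses are not known exactly. Their poses are not given: they have to be found in the camera images.
- stand: Fixed grey stand of the carousel. Origin on the desk below the wheel's centre, z up; the spout points along its -y, the tipping handle is on its +y side, the tipping axis is parallel to its x. Foot plate 240 (x) x 150 x 12 mm, reaching 55 mm from the origin towards the spout and 95 mm behind; side posts at x = +-112 mm, 156 mm high. Place and yaw differ each time.
- wheel_center (a point): Centre of the white wheel's floor when level, 140 mm above the desk. Wheel radius 88 mm; six 60 degree compartments with walls 26 mm high, a ball rolling freely in each. A fixed blue wall 28 mm high, inner radius 90 mm, has one 38 mm opening, at the spout, with a 2.5 mm lip that holds balls in until tipped about 0.65 rad.
- wheel_knob (a point): Centre of the orange bar knob on the wheel's axis: 56 mm long (its own x axis), 14 mm wide (y), 28 mm high, its centre 56 mm above the wheel's floor; turns with the wheel, tips with the carousel. Grip it across the 14 mm from above.
- turn (a joint): Angle of the wheel, rad, growing anticlockwise seen from above; turns 6.5 rad either way, stays where left (friction 0.05 N m). At 0 and every multiple of pi/3 a compartment is centred on the spout (within 0.15 rad is near enough). At 0 the knob's bar is parallel to the stand's x axis; it turns with the wheel.
- tip (a joint): Tipping angle of the carousel, rad: 0 level (rest stop), 0.95 at the upper stop, positive lowers the spout and lifts the handle. It weighs about 2 N at the handle, is damped (0.25 N m s/rad) and sinks back level by itself when let go.
- tip_axis (a point): Point on the horizontal tipping axis (along the stand's x), 140 mm above the desk, 35 mm from the wheel's centre towards the spout.
- tip_handle (a point): Middle of the orange round handle bar at the back of the carousel: 12 mm thick, 80 mm long overall, parallel to the stand's x axis, 140 mm behind the wheel's centre and 170 mm above the desk when level; two thin rods at 32 mm either side of the middle join it to the blue wall. From the tipping axis it lies 175 mm back and 30 mm up. It can turn in the grip while it rises.
- drop_point (a point): Point on the desk straight below the spout's end with the carousel level, 115 mm from the wheel's centre. The spout's floor there is 140 mm above the desk; tipped fully its end drops to 70 mm. The ball lands 85 to 160 mm from the wheel's centre along the spout's direction.
- tray_center (a point): Centre of the loose grey open tray, half-way up: 150 mm long (its x axis), 60 mm wide (y), 40 mm high, walls and floor 3 mm, about 0.14 kg. Best set with its length along the spout's direction and its centre about 150 mm from the wheel's centre, held across its width near its outer end, clear of the spout.
- cedar_ball_center (a point): Centre of the brown cedar ball, 26 mm across, 12 g; starts in any compartment but the one at the spout.
- white_ball_center (a point): Centre of the white ball, 26 mm across, which stays in the wheel.
- green_ball_center (a point): Centre of the green ball, 26 mm across, which stays in the wheel.
- blue_ball_center (a point): Centre of the blue ball, 26 mm across, which stays in the wheel.
- yellow_ball_center (a point): Centre of the yellow ball, 26 mm across, which stays in the wheel.
- black_ball_center (a point): Centre of the black ball, 26 mm across, which stays in the wheel.
- pump_bottle: White soap bottle with blue pump, 72 mm across, 187 mm high; origin under its centre. Leave alone.
- sprayer: Teal pressure sprayer, 112 mm across, 237 mm high; origin under its centre. Leave alone.
- mug: Blue mug, 80 mm across, 90 mm high, origin under its centre. Leave alone.
- mask_carton: Cardboard carton 110 x 190 x 70 mm, origin under its centre. Leave alone.
- stapler: Red and black stapler 130 x 35 x 40 mm, origin under its centre. Leave alone.

How it is judged:
On the way, in this order (a step that is already met when the one before it is completed fails the run):
1. with the carousel level, the tray stands on the desk under the spout and the cedar ball's compartment is at the spout (x of drop_point in the frame of tray_center between -0.07 and 0.07 m and y of drop_point in the frame of tray_center between -0.026 and 0.026 m and height (world z) of tray_center below 0.026 m and x of cedar_ball_center in the frame of stand between -0.03 and 0.03 m and y of cedar_ball_center in the frame of stand below -0.02 m and value of joint tip below 0.05 rad), for 0.2 s.
2. the carousel is tipped (value of joint tip above 0.5 rad), for 0.1 s.
At the end, for the whole second after the job is handed in: The cedar ball lies in the tray, the tray stands upright and still on the desk (within 0.1 rad), the carousel is level again (tip under 0.06 rad) and the other five balls are still in the wheel (x of cedar_ball_center in the frame of tray_center between -0.072 and 0.072 m and y of cedar_ball_center in the frame of tray_center between -0.028 and 0.028 m and z of cedar_ball_center in the frame of tray_center below 0.012 m and height (world z) of tray_center below 0.026 m and angle between tray_center's own z axis and vertical below 0.1 rad and linear speed of tray below 0.02 m/s and value of joint tip below 0.06 rad and height (world z) of each of white_ball_center, green_ball_center, blue_ball_center, yellow_ball_center, black_ball_center above 0.13 m); the robot touches nothing.
It fails at once if a ball is touched with the gripper (contact force between the fingers and white_ball above 0.5 N or contact force between the fingers and cedar_ball above 0.5 N or contact force between the fingers and green_ball above 0.5 N or contact force between the fingers and blue_ball above 0.5 N or contact force between the fingers and yellow_ball above 0.5 N or contact force between the fingers and black_ball above 0.5 N).
It fails at once if another ball leaves the carousel (height (world z) of any of white_ball_center, green_ball_center, blue_ball_center, yellow_ball_center, black_ball_center below 0.06 m).
It fails at once if a bystander is moved by more than 40 mm (distance of any of pump_bottle, sprayer, mug, mask_carton, stapler from where it was at the start of the episode above 0.04 m).
It also fails if it takes over 72 s, if anything falls off the work surface, if the arm or the gripper's body presses on something with over 40 N, if the wrist force passes 120 N, or if a joint passes its speed limit or range.

## Robot

A 6-joint arm with a two-finger parallel gripper is mounted at the origin on the work surface. World frame = base frame: x ahead of the robot, y to its left, z up, the work surface at z = 0. Lengths are in m, angles in rad, forces in N, time in s.
With the tool pointing down it reaches from about 0.25 to 0.775 m from the base axis. Payload 4 kg.
Tool frame: the origin (TCP) lies between the finger pads; the fingertips stand 25 mm ahead of it and the grasp point (between the pads) lies 6 mm ahead of it (robot.tip_reach is the z of the fingertips in the tool frame, in m); z points along the fingers, y is the line along which they close (so a half turn about z gives the same grasp; the last joint's range is limited). The gripper opens to 94 mm and grips with 3 to 60 N. Pads are 16 mm wide; open, the fingers measure 119 mm over their backs; the gripper's body (75 mm by 177 mm) begins 78 mm behind the grasp point.
Start: joints at [0.999, 0.087, 1.371, -0, 1.684, -0.103], TCP at [0.249, 0.491, 0.231] pointing down, gripper open.
Joint ranges: [-3.1, 3.1], [-0.76, 2.03], [0.27, 2.55], [-1.08, 4.22], [0.17, 2.65], [-2.57, 2.57]. Speed limits (rad/s): [2.79, 2.79, 3.14, 3.14, 3.14, 3.14].

## Interface

Orientations are given as [roll, pitch, yaw] about the fixed x, y, z axes, in that order (R = Rz(yaw) Ry(pitch) Rx(roll)).
In Python, from bench import robot gives the robot as it stands. The module is installed in compiled form; this text tells all that it offers.
- The arm moves only by the shell command python3 -m handwheel 'ROWS'. ROWS is JSON, a list of rows, each a list of 3 entries, a list of its own where there are three numbers: the turn, a rotation vector about the world's x, y, z in units of 90 degrees (1.0 is 90 degrees), then the shift along the world's x, y, z in units of 0.05 m (1.0 is 0.05 m), then the closure, from 0 (fully open) to 1 (shut). A call has 1 to 5 rows; each row shifts and turns the commanded pose from where the row before left it; what a row does not reach is not made up. A row lasts 1/10 s, in which the tool goes at most 50 mm and 8.59 degrees, less where a joint would pass 70% of its speed; a pose out of reach is approached as far as the arm can. A call with a number of a shift or a turn outside -1 to 1 is refused whole. A call with a gripper value outside its range is refused whole. The fingers move at their own pace and stop on an object; the grip force is fixed at half the most. Time passes only in rows, so rows that do not move let the fingers close. It gives the time, the measured TCP pose, the force, the opening and the grip force at its end, in the units of the state.
- robot.get_obs(): the state, without advancing time (a new reading comes with each control period).
- robot.snapshot(name): name is "scene" or "top" or "wrist"; returns (picture, depth): 400x640x3 uint8, red, green, blue; 400x640 float32, m along the optical axis (not along the pixel's ray), 0 where there is no reading.
- robot.calibration(name): a dict with "mtx" (3x3 intrinsics, pixels), "D" ([k1, k2, p1, p2, k3] as OpenCV has them; the pictures are not rectified), "extrinsics" (4x4, takes a point from camera to world coordinates); the wrist camera has in their place "hand_eye" (4x4, takes a point from camera to tool coordinates, whose origin is the TCP and whose axes are the flange's). Camera axes: x right, y down, z forward; pixel columns grow to the right and rows downward; lengths in m; the calibration is good to about 2 mm. A picture is of the moment at which its call begins: read the wrist's pose just before it. calibration takes no time and is no camera call.
- robot.close_job(): hands the job in; it is judged then, once.
Trained networks look in the newest picture that a camera, given by its name, has taken for a name from the list of things; names that differ only in an ending like _2 or _b are one class to them, and where a whole thing is asked for, a point or a joint stands for the part that bears it (a point fixed in the world has none). Each returns a list of dicts, best first, with "p" (0 to 1); they miss things now and then, are a little off and sometimes report something else, mostly with a low value. They report only what shows in the picture. A call takes as long as a camera call.
- robot.boxes_of(query, camera): "bbox" ([left, top, right, bottom] in pixels, round what is visible of it).
The state is a dict: "time": time; "joint_positions": joint angles; "qvel": joint speeds; "joint_torque": joint torques, N m; "tool_pos": TCP position; "ee_rot": TCP orientation; "wrist_force": force on the tool from outside, world axes, zero at the start; "wrist_torque": the same for the moment, N m; "width": finger opening in m; "finger_force": force on a finger pad.
Only numpy, scipy, OpenCV 4.12 (cv2) and the standard library are available. Lean on these libraries where they do the work, as an engineer would, in place of code of your own. Each camera call takes 0.05 s, during which the arm holds its last target. There are 200 camera calls.

## Working session

There is one attempt and no reset: what is moved stays moved. The work goes in short steps, Python scripts to look and compute and a shell command to move; the robot and the scene stay as the last step left them, time stands still between calls to the robot, and variables do not carry over. Pictures are saved under pics/ and viewed, at most 10 in all, crops included, and the job is handed in when it is done.

```bash
mkdir -p pics; cat > h.py <<'E'
import numpy as np, cv2
from scipy.spatial.transform import Rotation as R
from bench import robot
def T(cam):
    c=robot.calibration(cam)
    if 'extrinsics' in c: return c, np.array(c['extrinsics'])
    o=robot.get_obs(); M=np.eye(4); M[:3,3]=o['tool_pos']; M[:3,:3]=R.from_euler('xyz',o['ee_rot']).as_matrix()
    return c, M@np.array(c['hand_eye'])
def cloud(cam,d,M=None):
    c,M0=T(cam); M=M0 if M is None else M
    v,u=np.mgrid[:d.shape[0],:d.shape[1]]
    p=cv2.undistortPoints(np.stack([u,v],-1).reshape(-1,1,2).astype(np.float64),np.array(c['mtx']),np.array(c['D'])).reshape(*d.shape,2)
    P=np.dstack([p*d[...,None],d]); W=P@M[:3,:3].T+M[:3,3]; W[d==0]=np.nan
    return W
def proj(cam,pts):
    c,M=T(cam); q=np.linalg.inv(M); 
    return cv2.projectPoints(np.array(pts,float)@q[:3,:3].T+q[:3,3],np.zeros(3),np.zeros(3),np.array(c['mtx']),np.array(c['D']))[0].reshape(-1,2)
E
python3 - <<'E'
from h import *
for cam in ['top','scene']:
    im,d=robot.snapshot(cam); W=cloud(cam,d); np.save(cam+'.npy',W)
    cv2.imwrite(f'pics/{cam}0.png',im[...,::-1])
    for q in ['stand','wheel_knob','tip_handle','tray_center','cedar_ball_center','pump_bottle','sprayer','mug','mask_carton','stapler']:
        for b in robot.boxes_of(q,cam)[:1]:
            x0,y0,x1,y1=[int(round(t)) for t in b['bbox']]
            cy,cx=(y0+y1)//2,(x0+x1)//2
            print(cam,q,round(b['p'],2),[x0,y0,x1,y1],np.round(np.nanmedian(W[cy-2:cy+3,cx-2:cx+3].reshape(-1,3),0),3))
print(robot.get_obs())
E
```

```text
top stand 0.69 [240, 161, 352, 262] [0.559 0.049 0.164]
top wheel_knob 0.54 [308, 226, 320, 239] [0.511 0.006 0.164]
top tip_handle 0.76 [238, 168, 349, 254] [0.559 0.056 0.145]
top tray_center 0.82 [401, 200, 448, 261] [ 0.54  -0.303  0.002]
top cedar_ball_center 0.17 [240, 168, 349, 252] [0.562 0.054 0.152]
top pump_bottle 0.92 [436, 166, 485, 204] [ 0.641 -0.359  0.126]
top sprayer 0.98 [130, 130, 193, 185] [0.684 0.375 0.154]
top mug 0.67 [142, 242, 186, 288] [0.43  0.397 0.004]
top mask_carton 0.61 [283, 112, 352, 164] [ 0.773 -0.001  0.069]
top stapler 0.55 [365, 273, 395, 320] [ 0.361 -0.172  0.038]
scene stand 0.81 [281, 169, 365, 256] [ 0.623 -0.041  0.163]
scene wheel_knob 0.96 [295, 174, 351, 208] [0.58  0.022 0.176]
scene tip_handle 0.91 [290, 164, 361, 218] [0.583 0.023 0.176]
scene tray_center 0.63 [217, 272, 274, 301] [ 0.632 -0.387  0.186]
scene cedar_ball_center 0.47 [279, 165, 366, 256] [ 0.617 -0.041  0.162]
scene pump_bottle 0.55 [245, 288, 277, 343] [ 0.683 -0.395  0.12 ]
scene sprayer 0.68 [391, 128, 428, 196] [0.706 0.36  0.142]
scene mug 0.58 [329, 140, 361, 169] [0.459 0.353 0.076]
scene mask_carton 0.61 [341, 225, 410, 295] [ 0.802 -0.036  0.07 ]
scene stapler 0.82 [224, 224, 240, 260] [ 0.403 -0.202  0.04 ]
{'time': 1.1, 'joint_positions': array([ 9.98882698e-01,  8.72004780e-02,  1.37069228e+00,  1.57687671e-05,
        1.68362214e+00, -1.03091275e-01]), 'qvel': array([0.00051708, 0.00070205, 0.00054683, 0.00080842, 0.00224674,
       0.00122966]), 'joint_torque': array([ 2.36386842e-05, -3.40059543e+01, -3.02601922e+01,  7.17849308e-02,
        2.39143241e-02, -1.06201614e-05]), 'tool_pos': array([0.24851181, 0.49066842, 0.23050954]), 'ee_rot': array([ 3.14151369e+00, -7.58303390e-06,  2.67277208e+00]), 'wrist_force': array([ 0.79412358, -0.28736895,  0.17890681]), 'wrist_torque': array([-0.02046241,  0.02022579, -0.04647178]), 'finger_force': 0.0, 'width': 0.09382418881980537}
```

```bash
python3 -c "
import cv2
a=cv2.imread('pics/top0.png');cv2.imwrite('pics/t1.png',cv2.resize(a[100:330,120:500],(760,460),interpolation=cv2.INTER_CUBIC))"
```

```text
(no output)
```

View pics/t1.png

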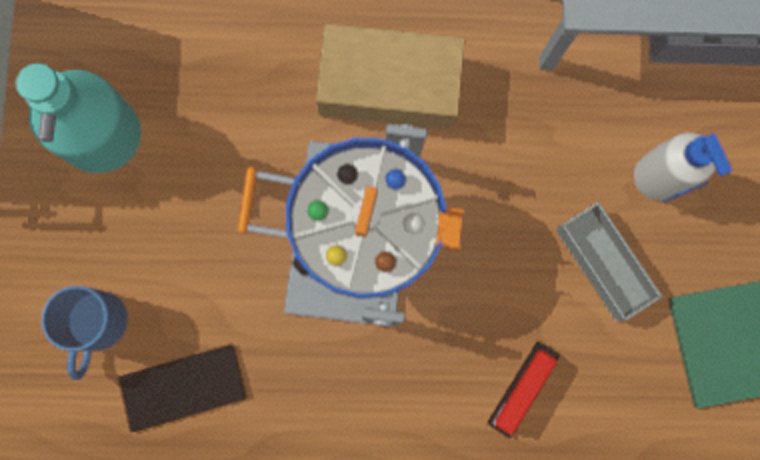

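The picture shows the spout pointing right (about world -y) with the white ball at it. The brown ball is one compartment clockwise, at crop (385,261), so the wheel must turn about +60° anticlockwise. The tray is at crop (610,262) and the handle at (247,200). Next I measure the geometry.

```bash
python3 - <<'E'
from h import *
W=np.load('top.npy'); im=cv2.imread('pics/top0.png'); hsv=cv2.cvtColor(im,cv2.COLOR_BGR2HSV)
org=((hsv[...,0]<16)&(hsv[...,0]>5)&(hsv[...,1]>190)&(hsv[...,2]>150)).astype(np.uint8)
n,l,s,c=cv2.connectedComponentsWithStats(org)
for i in range(1,n):
    if s[i,4]<15: continue
    P=W[l==i]; print('orange',s[i],np.round(np.nanmedian(P,0),3),np.round(np.nanmax(P[:,2]),3))
    zz=np.nanmax(P[:,2]); Q=P[P[:,2]>zz-0.012][:,:2].astype(np.float32); print(cv2.minAreaRect(Q))
# blue wall ring
z=W[...,2]
m=(z>0.155)&(z<0.178)&(hsv[...,0]>100)&(hsv[...,0]<125)&(hsv[...,1]>120)
m[:, :240]=0; m[:,360:]=0
P=W[m]; A=np.c_[2*P[:,:2],np.ones(len(P))]; sol=np.linalg.lstsq(A,(P[:,:2]**2).sum(1),rcond=None)[0]
print('ring',len(P),sol[:2],np.sqrt(sol[2]+sol[:2]@sol[:2]))
# tray
box=np.zeros(z.shape,bool); box[195:266,396:453]=1
P=W[box&(z>0.028)&(z<0.05)]; r=cv2.minAreaRect(P[:,:2].astype(np.float32)); print('tray',len(P),r, np.round(cv2.boxPoints(r),3))
# tall gray thing upper right
P=W[90:140,380:500].reshape(-1,3); P=P[P[:,2]>0.03]; print('gray',len(P),np.nanmin(P,0),np.nanmax(P,0))
print('cam',T('top')[1][:3,3],T('scene')[1][:3,3])
for q in ['white','cedar','green','blue','yellow','black']:
    print(q,[(round(b['p'],2),np.round(b['bbox'])) for b in robot.boxes_of(q+'_ball_center','top')[:1]])
E
```

```text
orange [242 192   4  11  18] [0.588 0.17  0.174] 0.178
((0.5878159403800964, 0.17209666967391968), (0.0072109028697013855, 0.023300714790821075), 83.33384704589844)
ring 465 [0.56444668 0.0365423 ] 0.08853339720278428
tray 322 ((0.5570589303970337, -0.32918742299079895), (0.14949434995651245, 0.14287205040454865), 32.774627685546875) [[ 0.456 -0.31 ]
 [ 0.533 -0.43 ]
 [ 0.659 -0.349]
 [ 0.581 -0.229]]
gray 3329 [ 0.8118294  -0.51320908  0.03008339] [ 0.93375753 -0.20876216  0.15527491]
cam [0.4173213  0.03506133 1.1030016 ] [ 1.13875799 -0.86371225  1.04365942]
white [(0.62, array([241., 166., 351., 260.]))]
cedar [(0.17, array([240., 168., 349., 252.]))]
green [(0.64, array([272., 199., 287., 210.]))]
blue []
yellow []
black []
```

View pics/scene0.png

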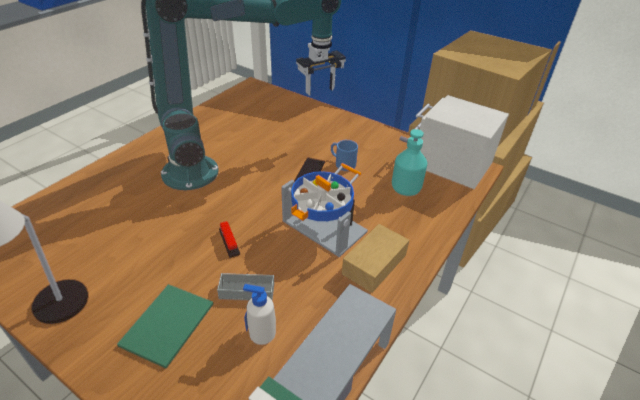

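The scene view shows a clear desk around the carousel at (322,195). The tray at (246,286) is next to the bottle at (260,318), and the carton is behind the carousel. I'll refine the tray and orange-part fits.

```bash
python3 - <<'E'
from h import *
W=np.load('top.npy'); im=cv2.imread('pics/top0.png'); hsv=cv2.cvtColor(im,cv2.COLOR_BGR2HSV); z=W[...,2]
org=((hsv[...,0]<18)&(hsv[...,0]>5)&(hsv[...,1]>170)&(hsv[...,2]>110)&(z>0.12)).astype(np.uint8)
org[:,:235]=0;org[:,360:]=0
n,l,s,c=cv2.connectedComponentsWithStats(org)
def rect(P):
    r=cv2.minAreaRect(P[:,:2].astype(np.float32)); return np.round(r[0],3),np.round(r[1],3),round(r[2],1)
for i in range(1,n):
    if s[i,4]<15: continue
    P=W[l==i]; zz=np.nanpercentile(P[:,2],90); Q=P[P[:,2]>zz-0.012]; m=Q[:,:2]-Q[:,:2].mean(0); u=np.linalg.svd(m,full_matrices=False)[2][0]
    print('orange',s[i],round(zz,3),rect(Q),Q.mean(0).round(3),np.degrees(np.arctan2(u[1],u[0])))
box=np.zeros(z.shape,bool); box[195:270,396:455]=1; 
v,u=np.mgrid[:400,:640]; box&=~((u>436)&(v<205))
m=box&(z>0.03)&(z<0.05)
n,l,s,c=cv2.connectedComponentsWithStats(m.astype(np.uint8))
for i in range(1,n):
    if s[i,4]>10: print(s[i],rect(W[l==i]))
P=W[(z>0.145)&(z<0.165)&(u>300)&(u<360)&(v<190)&(hsv[...,1]<60)];print('post',np.nanmedian(P,0))
P=W[(z>0.145)&(z<0.165)&(u>290)&(u<340)&(v>245)&(v<275)&(hsv[...,1]<60)];print('post',len(P),np.nanmedian(P,0))
E
```

```text
orange [239 183   9  34 147] 0.177 (array([0.582, 0.172]), array([0.012, 0.078]), 83.4) [0.582 0.172 0.174] 173.74575904077068
orange [298 194  10  23 108] 0.211 (array([0.567, 0.033]), array([0.011, 0.053]), 76.8) [0.566 0.034 0.209] 167.2096475121929
orange [339 205  13  20 193] 0.158 (array([ 0.556, -0.071]), array([0.018, 0.046]), 85.6) [ 0.559 -0.072  0.157] 174.15627890024285
[401 202  50  59 281] (array([ 0.535, -0.295]), array([0.149, 0.061]), 32.8)
post [ 0.67201052 -0.00852638  0.15449904]
post 115 [0.45135372 0.01119941 0.15452619]
```

```bash
A='[[0,0,-0.0743],[0.27,-0.904,0],0]'; 
python3 -m handwheel '[[[0,0,-0.0743],[0.27,-0.904,0],0],[[0,0,-0.0743],[0.27,-0.904,0],0],[[0,0,-0.0743],[0.27,-0.904,0],0],[[0,0,-0.0743],[0.27,-0.904,0],0],[[0,0,-0.0743],[0.27,-0.904,0],0]]'
python3 -m handwheel '[[[0,0,-0.0743],[0.27,-0.904,0],0],[[0,0,-0.0743],[0.27,-0.904,0],0],[[0,0,-0.0743],[0.27,-0.904,0],0],[[0,0,-0.0743],[0.27,-0.904,0],0],[[0,0,-0.0743],[0.27,-0.904,0],0]]'
python3 -m handwheel '[[[0,0,-0.0743],[0.27,-0.904,0],0],[[0,0,-0.0743],[0.27,-0.904,0],0],[[0,0,-0.0743],[0.27,-0.904,0],0],[[0,0,-0.0743],[0.27,-0.904,0],0],[[0,0,-0.0743],[0.27,-0.904,0],0]]'
python3 -m handwheel '[[[0,0,-0.0743],[0.27,-0.904,0],0],[[0,0,-0.0743],[0.27,-0.904,0],0],[[0,0,-0.0743],[0.27,-0.904,0],0],[[0,0,0],[0,0,0],0],[[0,0,0],[0,0,0],0]]'
```

```text
time: 1.9
tool_pos: [0.3161, 0.263, 0.2306]
ee_rot: [3.141, 0.0, 2.085]
wrist_force: [1.0, 0.0, 1.1]
width: 0.0938
finger_force: 0.0
time: 2.4
tool_pos: [0.3836, 0.0368, 0.2309]
ee_rot: [3.14, -0.0, 1.501]
wrist_force: [1.4, 0.1, 0.2]
width: 0.0938
finger_force: 0.0
time: 2.9
tool_pos: [0.4512, -0.1894, 0.2307]
ee_rot: [3.141, -0.0, 0.917]
wrist_force: [-0.1, 0.4, 0.4]
width: 0.0938
finger_force: 0.0
time: 3.4
tool_pos: [0.4913, -0.3236, 0.2294]
ee_rot: [-3.139, 0.0, 0.571]
wrist_force: [0.0, 0.2, 0.9]
width: 0.094
finger_force: 0.0
```

```bash
python3 - <<'E'
from h import *
c,M=T('wrist'); im,d=robot.snapshot('wrist'); W=cloud('wrist',d,M); z=W[...,2]
ok=(z>0.03)&(z<0.05)&(W[...,0]>.44)&(W[...,0]<.62)&(W[...,1]>-.39)&(W[...,1]<-.22)
n,l,s,cc=cv2.connectedComponentsWithStats(ok.astype(np.uint8))
for i in range(1,n):
    if s[i,4]>50: print(s[i],cv2.minAreaRect(W[l==i][:,:2].astype(np.float32)))
cv2.imwrite('pics/w1.png',im[...,::-1])
E
```

```text
[ 294   72   54  128 1125] ((0.5374079346656799, -0.29646146297454834), (0.148809015750885, 0.060263969004154205), 32.83820343017578)
```

View pics/w1.png

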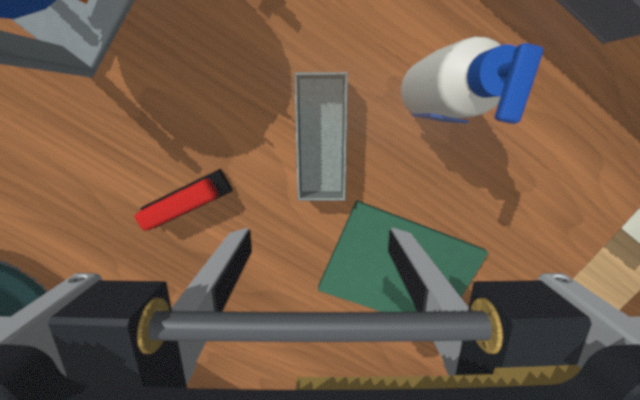

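The wrist view shows the tray (297–347, 72–198) centred between the fingers. A green mat lies near its close end, so I check its height before descending.

```bash
python3 - <<'E'
import numpy as np
W=np.load('top.npy');print(np.nanmedian(W[255:290,465:490].reshape(-1,3),0))
E
python3 -m handwheel '[[[0,0,0],[0.02,0,-0.9],0],[[0,0,0],[0.02,0,-0.9],0],[[0,0,0],[0,0,-0.8],0]]'
```

```text
[ 0.42850933 -0.43941379  0.01355125]
time: 3.75
tool_pos: [0.4935, -0.321, 0.1]
ee_rot: [3.14, -0.001, 0.575]
wrist_force: [-0.5, 0.2, -0.3]
width: 0.0942
finger_force: 0.0
```

```bash

python3 -m handwheel '[[[0,0,0],[0,0,-0.7],0],[[0,0,0],[0,0,-0.6],0],[[0,0,0],[0,0,0],0],[[0,0,0],[0,0,0],1],[[0,0,0],[0,0,0],1]]'
python3 -m handwheel '[[[0,0,0],[0,0,0],1],[[0,0,0],[0,0,0],1],[[0,0,0],[0,0,0],1],[[0,0,0],[0,0,0],1],[[0,0,0],[0,0,0],1]]'
python3 -m handwheel '[[[0,0,0],[0,0,0.2],1],[[0,0,0],[0,0,0.3],1],[[0,0,0],[0,0,0.4],1],[[0,0,0],[0,0,0],1]]'
```

```text
time: 4.25
tool_pos: [0.4951, -0.3234, 0.0387]
ee_rot: [3.137, -0.002, 0.573]
wrist_force: [0.6, -0.7, 0.5]
width: 0.0813
finger_force: 0.0
time: 4.75
tool_pos: [0.4942, -0.3235, 0.0369]
ee_rot: [3.139, -0.001, 0.572]
wrist_force: [-0.6, 0.4, 6.6]
width: 0.0599
finger_force: 30.0
time: 5.15
tool_pos: [0.4953, -0.3243, 0.0844]
ee_rot: [3.135, -0.002, 0.572]
wrist_force: [-0.9, -0.5, -1.9]
width: 0.0597
finger_force: 30.0
```

```bash

python3 -m handwheel '[[[0,0,0.071],[0.125,0.396,0],1],[[0,0,0.071],[0.125,0.396,0],1],[[0,0,0.071],[0.125,0.396,0],1],[[0,0,0.071],[0.125,0.396,0],1],[[0,0,0.071],[0.125,0.396,0],1]]'
python3 -m handwheel '[[[0,0,0.071],[0.125,0.396,0],1],[[0,0,0.071],[0.125,0.396,0],1],[[0,0,0.072],[0.125,0.396,0],1],[[0,0,0],[0,0,0],1],[[0,0,0],[0,0,0],1]]'
python3 -m handwheel '[[[0,0,0],[0,0,-0.3],1],[[0,0,0],[0,0,-0.3],1],[[0,0,0],[0,0,-0.2],1],[[0,0,0],[0,0,-0.09],1],[[0,0,0],[0,0,0],1]]'
```

```text
time: 5.65
tool_pos: [0.5245, -0.223, 0.0798]
ee_rot: [-3.141, -0.0, 1.134]
wrist_force: [-0.1, -0.7, -1.7]
width: 0.0596
finger_force: 30.0
time: 6.15
tool_pos: [0.5432, -0.1645, 0.08]
ee_rot: [-3.141, 0.001, 1.465]
wrist_force: [0.3, -0.5, -2.1]
width: 0.0596
finger_force: 30.0
time: 6.65
tool_pos: [0.5425, -0.1649, 0.0365]
ee_rot: [-3.139, -0.0, 1.465]
wrist_force: [-3.5, 1.0, 6.1]
width: 0.0599
finger_force: 30.0
```

Tray is down. I'll release, rise and look from above.

```bash

python3 -m handwheel '[[[0,0,0],[0,0,0],0],[[0,0,0],[0,0,0],0],[[0,0,0],[0,0,0],0],[[0,0,0],[0,0,0],0],[[0,0,0],[0,0,0],0]]'
python3 -m handwheel '[[[0,0,0],[0,0,0.5],0],[[0,0,0],[0,-0.4,0.9],0],[[0,0,0],[0,-0.6,1],0],[[0,0,0],[0,-0.8,1],0],[[0,0,0],[0,-0.8,1],0]]'
python3 -m handwheel '[[[0,0,0],[0,-0.6,0.6],0],[[0,0,0],[0,-0.4,0.3],0],[[0,0,0],[0,0,0],0],[[0,0,0],[0,0,0],0]]'
python3 - <<'E'
from h import *
c,M=T('wrist'); im,d=robot.snapshot('wrist'); W=cloud('wrist',d,M); z=W[...,2]
cv2.imwrite('pics/w2.png',im[...,::-1]); np.save('w2.npy',W)
im,d=robot.snapshot('top'); Wt=cloud('top',d); cv2.imwrite('pics/top2.png',im[...,::-1]); np.save('top2.npy',Wt)
for W in (W,Wt):
    z=W[...,2]
    ok=(z>0.03)&(z<0.05)&(W[...,0]>.48)&(W[...,0]<.62)&(W[...,1]>-.22)&(W[...,1]<-.02)
    n,l,s,cc=cv2.connectedComponentsWithStats(ok.astype(np.uint8))
    for i in range(1,n):
        if s[i,4]>50: print(s[i],cv2.minAreaRect(W[l==i][:,:2].astype(np.float32)))
E
```

```text
time: 7.15
tool_pos: [0.5435, -0.1645, 0.0358]
ee_rot: [-3.141, -0.0, 1.466]
wrist_force: [-0.5, -0.3, 0.4]
width: 0.0937
finger_force: 0.0
time: 7.65
tool_pos: [0.5435, -0.2734, 0.2289]
ee_rot: [3.141, 0.0, 1.467]
wrist_force: [0.6, -0.8, -0.2]
width: 0.0941
finger_force: 0.0
time: 8.05
tool_pos: [0.5434, -0.3225, 0.2712]
ee_rot: [-3.141, -0.001, 1.465]
wrist_force: [1.0, 0.9, 0.1]
width: 0.094
finger_force: 0.0
[280   0  51  75 579] ((0.5438017845153809, -0.14807531237602234), (0.08422119915485382, 0.060064397752285004), 83.17578887939453)
[335 213  52  27 161] ((0.5443692803382874, -0.12257304042577744), (0.13187678158283234, 0.060622308403253555), 83.98381042480469)
```

View pics/w2.png

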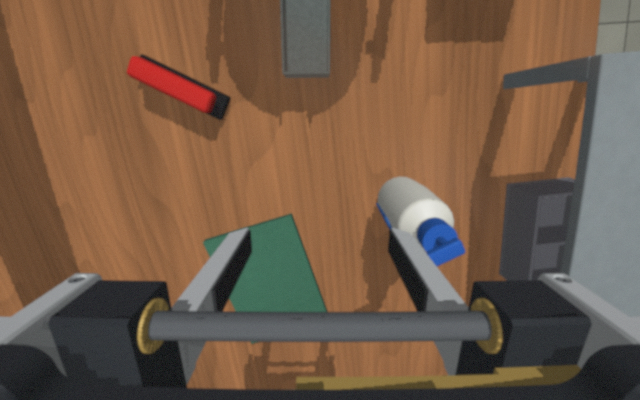

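The wrist picture shows the tray's outer end at (280–330, 0–75), aligned with the spout direction. The tray centre works out at about (0.547, -0.115), within 3 mm of the target. Next I move to the knob.

```bash

python3 -m handwheel '[[[0,0,-0.0827],[0.035,0.549,0],0],[[0,0,-0.0827],[0.035,0.549,0],0],[[0,0,-0.0827],[0.035,0.549,0],0],[[0,0,-0.0827],[0.035,0.549,0],0],[[0,0,-0.0827],[0.035,0.549,0],0]]'
python3 -m handwheel '[[[0,0,-0.0827],[0.035,0.549,0],0],[[0,0,-0.0827],[0.035,0.549,0],0],[[0,0,-0.0827],[0.035,0.549,0],0],[[0,0,-0.0827],[0.035,0.549,0],0],[[0,0,-0.0827],[0.035,0.549,0],0]]'
python3 -m handwheel '[[[0,0,-0.0827],[0.035,0.549,0],0],[[0,0,-0.0827],[0.035,0.549,0],0],[[0,0,-0.0827],[0.035,0.549,0],0],[[0,0,0],[0,0,0],0],[[0,0,0],[0,0,0],0]]'
python3 - <<'E'
from h import *
W=np.load('top2.npy'); im=cv2.imread('pics/top2.png'); hsv=cv2.cvtColor(im,cv2.COLOR_BGR2HSV); z=W[...,2]
org=((hsv[...,0]<18)&(hsv[...,0]>5)&(hsv[...,1]>170)&(hsv[...,2]>110)&(z>0.12)).astype(np.uint8)
org[:,:235]=0;org[:,360:]=0
n,l,s,c=cv2.connectedComponentsWithStats(org)
for i in range(1,n):
    if s[i,4]>15: P=W[l==i]; P=P[P[:,2]>np.nanpercentile(P[:,2],90)-.012]; print(s[i],P.mean(0).round(4),cv2.minAreaRect(P[:,:2].astype(np.float32)))
E
```

```text
time: 8.65
tool_pos: [0.5516, -0.1827, 0.2703]
ee_rot: [-3.139, 0.001, 0.813]
wrist_force: [0.5, 0.5, -0.5]
width: 0.0939
finger_force: 0.0
time: 9.15
tool_pos: [0.56, -0.0456, 0.2704]
ee_rot: [-3.14, 0.003, 0.163]
wrist_force: [0.1, -0.6, -0.6]
width: 0.0937
finger_force: 0.0
time: 9.65
tool_pos: [0.5654, 0.0352, 0.2708]
ee_rot: [3.141, 0.002, -0.219]
wrist_force: [-0.8, -0.7, -1.0]
width: 0.0941
finger_force: 0.0
[239 183   9  34 141] [0.5819 0.1724 0.174 ] ((0.5822739005088806, 0.1724853217601776), (0.011152546852827072, 0.078181192278862), 83.94278717041016)
[298 194  10  23 103] [0.567  0.0335 0.2091] ((0.5665950775146484, 0.03373601660132408), (0.010438666678965092, 0.05221647769212723), 77.49177551269531)
[339 205  13  19 183] [ 0.563  -0.0704  0.1572] ((0.5557868480682373, -0.07020140439271927), (0.04400475695729256, 0.02266842871904373), 0.16921336948871613)
```

```bash

python3 -m handwheel '[[[0,0,0],[0,0,-0.4],0],[[0,0,0],[0,0,-0.5],0],[[0,0,0],[0,0,-0.3],0],[[0,0,0],[0,0,-0.16],0],[[0,0,0],[0,0,0],1]]'
python3 -m handwheel '[[[0,0,0],[0,0,0],1],[[0,0,0],[0,0,0],1],[[0,0,0],[0,0,0],1],[[0,0,0],[0,0,0],1],[[0,0,0],[0,0,0],1]]'
python3 -m handwheel '[[[0,0,0],[0,0,0],1],[[0,0,0],[0,0,0],1],[[0,0,0],[0,0,0],1]]'
```

```text
time: 10.15
tool_pos: [0.5655, 0.0336, 0.2025]
ee_rot: [3.141, 0.003, -0.223]
wrist_force: [0.1, -0.0, -1.2]
width: 0.0892
finger_force: 0.0
time: 10.65
tool_pos: [0.5664, 0.0342, 0.2044]
ee_rot: [-3.142, -0.001, -0.223]
wrist_force: [-0.2, -0.2, -1.2]
width: 0.0494
finger_force: 0.0
time: 10.95
tool_pos: [0.5663, 0.0343, 0.204]
ee_rot: [-3.141, -0.0, -0.223]
wrist_force: [0.0, 0.6, -0.5]
width: 0.0319
finger_force: 30.0
```

```bash

python3 -m handwheel '[[[0,0,0],[0,0,0],1],[[0,0,0],[0,0,0],1],[[0,0,0],[0,0,0],1]]'
python3 - <<'E'
from h import *
im,d=robot.snapshot('wrist')
cv2.imwrite('pics/w3.png',im[...,::-1])
E
```

```text
time: 11.25
tool_pos: [0.5663, 0.0344, 0.204]
ee_rot: [-3.141, -0.0, -0.223]
wrist_force: [0.9, 0.7, 0.1]
width: 0.0324
finger_force: 30.0
```

View pics/w3.png

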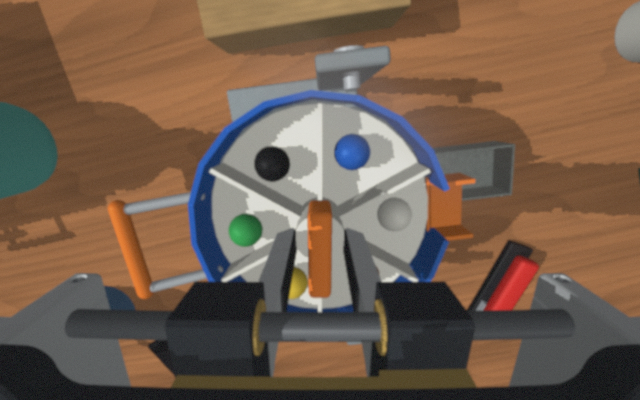

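The wrist picture shows the bar (308–332, 200–297) centred between the fingers, which have closed on the round hub below it, hence the 32 mm opening. I'll open, rise 9 mm and close on the bar.

```bash

python3 -m handwheel '[[[0,0,0],[0,0,0],0.5],[[0,0,0],[0,0,0],0.5],[[0,0,0],[0,0,0.18],0.5],[[0,0,0],[0,0,0],1],[[0,0,0],[0,0,0],1]]'
python3 -m handwheel '[[[0,0,0],[0,0,0],1],[[0,0,0],[0,0,0],1],[[0,0,0],[0,0,0],1],[[0,0,0],[0,0,0],1],[[0,0,0],[0,0,0],1]]'
```

```text
time: 11.8
tool_pos: [0.5666, 0.034, 0.2138]
ee_rot: [-3.142, -0.001, -0.223]
wrist_force: [-0.1, 0.4, 0.4]
width: 0.0343
finger_force: 0.0
time: 12.3
tool_pos: [0.5662, 0.0344, 0.2128]
ee_rot: [-3.141, 0.0, -0.223]
wrist_force: [0.4, 1.4, -0.7]
width: 0.0138
finger_force: 30.0
```

```bash

python3 -m handwheel '[[[0,0,0.03],[0,0,0],1],[[0,0,0.05],[0,0,0],1],[[0,0,0.05],[0,0,0],1],[[0,0,0.05],[0,0,0],1],[[0,0,0.05],[0,0,0],1]]'
python3 -m handwheel '[[[0,0,0.05],[0,0,0],1],[[0,0,0.05],[0,0,0],1],[[0,0,0.05],[0,0,0],1],[[0,0,0.05],[0,0,0],1],[[0,0,0.05],[0,0,0],1]]'
python3 -m handwheel '[[[0,0,0.05],[0,0,0],1],[[0,0,0.05],[0,0,0],1],[[0,0,0.05],[0,0,0],1],[[0,0,0.05],[0,0,0],1],[[0,0,0.05],[0,0,0],1]]'
python3 -m handwheel '[[[0,0,0.014],[0,0,0],1],[[0,0,0],[0,0,0],1],[[0,0,0],[0,0,0],1]]'
```

```text
time: 12.8
tool_pos: [0.5662, 0.0333, 0.2127]
ee_rot: [3.14, 0.001, 0.141]
wrist_force: [-0.1, -1.9, -0.7]
width: 0.014
finger_force: 30.0
time: 13.3
tool_pos: [0.5666, 0.0322, 0.2128]
ee_rot: [3.138, 0.001, 0.532]
wrist_force: [1.3, -3.5, -0.4]
width: 0.0136
finger_force: 30.0
time: 13.8
tool_pos: [0.5673, 0.0314, 0.2128]
ee_rot: [3.137, 0.003, 0.924]
wrist_force: [4.3, -5.2, -1.4]
width: 0.0136
finger_force: 30.0
time: 14.1
tool_pos: [0.5674, 0.0313, 0.2127]
ee_rot: [3.137, 0.003, 0.943]
wrist_force: [4.2, -6.0, -1.6]
width: 0.0133
finger_force: 30.0
```

```bash

python3 -m handwheel '[[[0,0,0],[0,0,0],0.4],[[0,0,0],[0,0,0],0.4],[[0,0,0],[0,0,0],0.4],[[0,0,0],[0,0,0.6],0.4],[[0,0,0],[0,0,0.9],0.4]]'
python3 -m handwheel '[[[0,0,-0.0834],[0.0365,0.352,0],0.5],[[0,0,-0.0834],[0.0365,0.352,0],0.5],[[0,0,-0.0834],[0.0365,0.352,0],0.5],[[0,0,-0.0834],[0.0365,0.352,0],0.5],[[0,0,-0.0834],[0.0365,0.352,0],0.5]]'
python3 -m handwheel '[[[0,0,-0.0834],[0.0365,0.352,0],0.5],[[0,0,-0.0834],[0.0365,0.352,0],0.5],[[0,0,-0.0834],[0.0365,0.352,0],0.5],[[0,0,0],[0,0,0],0.5],[[0,0,0],[0,0,0],0.5]]'
python3 - <<'E'
from h import *
im,d=robot.snapshot('scene'); ims=im[150:280,250:400]
im2,d2=robot.snapshot('top'); imt=im2[150:280,230:380]
im3,d3=robot.snapshot('wrist')
cv2.imwrite('pics/c4.png',np.hstack([cv2.resize(i,(400,347),interpolation=cv2.INTER_CUBIC) for i in (ims,imt)])[...,::-1]); cv2.imwrite('pics/w4.png',im3[...,::-1])
E
```

```text
time: 14.6
tool_pos: [0.5646, 0.0345, 0.2849]
ee_rot: [-3.134, 0.005, 0.946]
wrist_force: [0.5, -0.8, 0.1]
width: 0.0504
finger_force: 0.0
time: 15.1
tool_pos: [0.5752, 0.1232, 0.2881]
ee_rot: [-3.141, -0.0, 0.286]
wrist_force: [0.8, 0.2, 1.0]
width: 0.047
finger_force: 0.0
time: 15.6
tool_pos: [0.5807, 0.175, 0.2879]
ee_rot: [3.141, 0.0, -0.099]
wrist_force: [0.9, 0.1, -0.4]
width: 0.0467
finger_force: 0.0
```

View pics/c4.png

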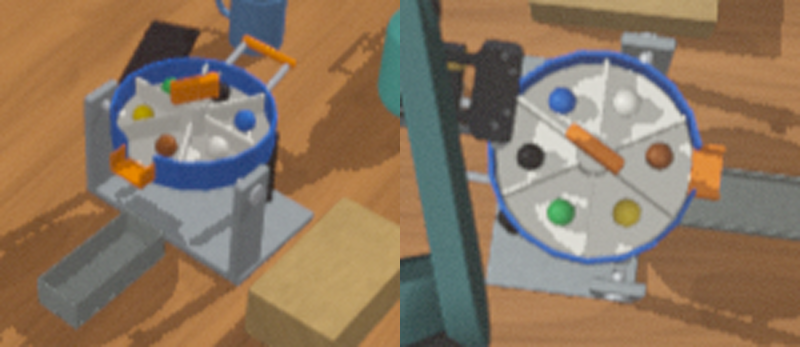

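The scene crop (left) and top crop (right, brown ball at (659,155)) show the cedar ball in the compartment at the spout, with the tray under it. I'll grip the handle now.

```bash

python3 -m handwheel '[[[0,0,0],[0.02,-0.06,-0.6],0.6],[[0,0,0],[0,0,-0.6],0.6],[[0,0,0],[0,0,-0.5],0.6],[[0,0,0],[0,0,-0.34],0.6],[[0,0,0],[0,0,-0.2],0.6]]'
python3 -m handwheel '[[[0,0,0],[0,0,0],0.6],[[0,0,0],[0,0,0],1],[[0,0,0],[0,0,0],1],[[0,0,0],[0,0,0],1],[[0,0,0],[0,0,0],1]]'
python3 -m handwheel '[[[0,0,0],[0,0,0],1],[[0,0,0],[0,0,0],1],[[0,0,0],[0,0,0],1]]'
python3 - <<'E'
import numpy as np
r=np.hypot(.175,.03);a0=np.arctan2(.03,.175)
y=np.array([.1045,.9945])
for t in (0,.15,.3,.45,.6,.75,.9):
    p=r*np.array([np.cos(a0+t),np.sin(a0+t)])-[.175,.03]; print(t,np.round(np.r_[y*p[0],p[1]]/.05,3))
E
```

```text
time: 16.25
tool_pos: [0.581, 0.1709, 0.1739]
ee_rot: [3.14, 0.003, -0.103]
wrist_force: [-0.4, -0.1, 0.7]
width: 0.0374
finger_force: 0.0
time: 16.75
tool_pos: [0.5825, 0.1731, 0.1773]
ee_rot: [-3.139, -0.002, -0.102]
wrist_force: [0.4, 2.9, 1.5]
width: 0.0114
finger_force: 30.0
time: 17.05
tool_pos: [0.5825, 0.173, 0.1773]
ee_rot: [-3.139, -0.003, -0.102]
wrist_force: [0.7, 4.3, 4.8]
width: 0.0111
finger_force: 30.0
0 [ 0.  0. -0.]
0.15 [-0.013 -0.128  0.516]
0.3 [-0.035 -0.332  1.008]
0.45 [-0.064 -0.606  1.463]
0.6 [-0.099 -0.945  1.871]
0.75 [-0.141 -1.341  2.225]
0.9 [-0.188 -1.784  2.515]
```

```bash

python3 -m handwheel '[[[0,0,0],[-0.003,-0.03,0.13],1],[[0,0,0],[-0.003,-0.03,0.13],1],[[0,0,0],[-0.007,-0.068,0.256],1],[[0,0,0],[-0.011,-0.102,0.246],1],[[0,0,0],[-0.011,-0.102,0.246],1]]'
python3 -m handwheel '[[[0,0,0],[-0.014,-0.137,0.228],1],[[0,0,0],[-0.015,-0.137,0.227],1],[[0,0,0],[-0.017,-0.17,0.204],1],[[0,0,0],[-0.018,-0.17,0.204],1]]'
python3 -m handwheel '[[[0,0,0],[-0.021,-0.198,0.177],1],[[0,0,0],[-0.021,-0.198,0.177],1],[[0,0,0],[-0.023,-0.221,0.145],1],[[0,0,0],[-0.024,-0.222,0.145],1],[[0,0,0],[0,0,0],1]]'
python3 -m handwheel '[[[0,0,0],[0,0,0],1],[[0,0,0],[0,0,0],1],[[0,0,0],[0,0,0],1],[[0,0,0],[0,0,0],1],[[0,0,0],[0,0,0],1]]'
python3 - <<'E'
from h import *
im,d=robot.snapshot('scene'); ims=im[150:280,250:400]
im2,d2=robot.snapshot('top'); imt=im2[150:280,270:420]
cv2.imwrite('pics/c5.png',np.hstack([cv2.resize(i,(400,347),interpolation=cv2.INTER_CUBIC) for i in (ims,imt)])[...,::-1])
E
```

```text
time: 17.55
tool_pos: [0.5808, 0.1578, 0.2262]
ee_rot: [-3.136, -0.001, -0.1]
wrist_force: [4.4, 7.4, 0.0]
width: 0.0111
finger_force: 30.0
time: 17.95
tool_pos: [0.5777, 0.1282, 0.2712]
ee_rot: [-3.134, -0.003, -0.098]
wrist_force: [2.6, 10.2, 3.7]
width: 0.0112
finger_force: 30.0
time: 18.45
tool_pos: [0.573, 0.084, 0.3061]
ee_rot: [-3.137, -0.006, -0.101]
wrist_force: [-0.3, 7.9, 10.8]
width: 0.011
finger_force: 30.0
time: 18.95
tool_pos: [0.5731, 0.0851, 0.3055]
ee_rot: [-3.136, -0.006, -0.099]
wrist_force: [0.5, 7.8, 11.2]
width: 0.0113
finger_force: 30.0
```

View pics/c5.png

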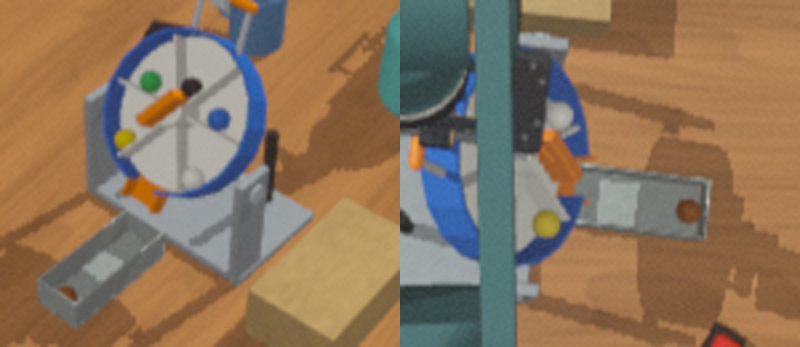

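The scene and top crops show the cedar ball in the outer end of the tray, at (67,293) and (688,210), with the other balls still in the tipped wheel. I'll lower it along the same arc.

```bash

python3 -m handwheel '[[[0,0,0],[0.024,0.222,-0.145],1],[[0,0,0],[0.023,0.221,-0.145],1],[[0,0,0],[0.021,0.198,-0.177],1],[[0,0,0],[0.021,0.198,-0.177],1]]'
python3 -m handwheel '[[[0,0,0],[0.018,0.17,-0.204],1],[[0,0,0],[0.017,0.17,-0.204],1],[[0,0,0],[0.015,0.137,-0.227],1],[[0,0,0],[0.014,0.137,-0.228],1]]'
python3 -m handwheel '[[[0,0,0],[0.011,0.102,-0.246],1],[[0,0,0],[0.011,0.102,-0.246],1],[[0,0,0],[0.007,0.068,-0.256],1],[[0,0,0],[0.003,0.03,-0.13],1],[[0,0,0],[0.003,0.03,-0.12],1]]'
python3 -m handwheel '[[[0,0,0],[0,0,0],1],[[0,0,0],[0,0,0],0.6],[[0,0,0],[0,0,0],0.6],[[0,0,0],[0,0,0],0.6],[[0,0,0],[0,0,0],0.6]]'
python3 -m handwheel '[[[0,0,0],[0,0,0.3],0.6],[[0,0,0],[0,0,0.6],0.6],[[0,0,0],[0,0.2,0.9],0.6],[[0,0,0],[0,0.5,0.9],0.6],[[0,0,0],[-0.3,0.9,0.2],0.6]]'
python3 -m handwheel '[[[0,0,0],[-0.3,0.9,0],0.6],[[0,0,0],[-0.3,0.9,0],0.6],[[0,0,0],[-0.3,0.5,0],0.6],[[0,0,0],[0,0,0],0.6],[[0,0,0],[0,0,0],0.6]]'
python3 - <<'E'
from h import *
im,d=robot.snapshot('scene'); ims=im[150:280,250:400]
im2,d2=robot.snapshot('top'); imt=im2[150:280,240:390]
cv2.imwrite('pics/c6.png',np.hstack([cv2.resize(i,(400,347),interpolation=cv2.INTER_CUBIC) for i in (ims,imt)])[...,::-1])
W=cloud('top',d2); hsv=cv2.cvtColor(im2,cv2.COLOR_RGB2HSV)
m=(hsv[...,0]<18)&(hsv[...,0]>5)&(hsv[...,1]>170)&(hsv[...,2]>110)&(W[...,2]>0.12); m[:,:235]=0; m[:,250:]=0
print('handle',np.nanmean(W[m],0),m.sum())
E
```

```text
time: 19.45
tool_pos: [0.5775, 0.1265, 0.272]
ee_rot: [-3.138, -0.005, -0.101]
wrist_force: [1.2, 4.2, 6.3]
width: 0.0112
finger_force: 30.0
time: 19.85
tool_pos: [0.5807, 0.1569, 0.2271]
ee_rot: [-3.139, -0.003, -0.101]
wrist_force: [1.9, 4.5, 3.4]
width: 0.0112
finger_force: 30.0
time: 20.35
tool_pos: [0.5824, 0.1731, 0.1758]
ee_rot: [-3.14, -0.001, -0.101]
wrist_force: [2.5, 4.5, 4.5]
width: 0.0112
finger_force: 30.0
time: 20.85
tool_pos: [0.5816, 0.1713, 0.176]
ee_rot: [3.14, 0.001, -0.103]
wrist_force: [-0.7, -0.9, 0.3]
width: 0.0369
finger_force: 0.0
time: 21.35
tool_pos: [0.5694, 0.2499, 0.3285]
ee_rot: [-3.138, -0.012, -0.108]
wrist_force: [1.4, 0.8, 0.6]
width: 0.0377
finger_force: 0.0
time: 21.85
tool_pos: [0.5218, 0.3663, 0.3212]
ee_rot: [3.141, -0.001, -0.101]
wrist_force: [-0.9, -0.4, 0.5]
width: 0.0376
finger_force: 0.0
handle [0.5827949  0.17223351 0.17412903] 141
```

View pics/c6.png

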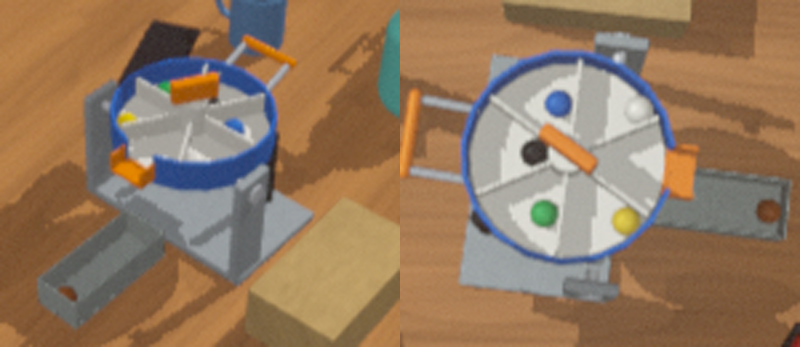

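The crops show the carousel level, with the handle at its original height. The five other balls are in the wheel, the cedar ball is in the tray at (768,211), and the arm is clear.

```bash
python3 -c "
from bench import robot
print(robot.close_job())"
```

```text
the job is handed in; nothing more can be done
None
```

I handed the job in with the cedar ball in the upright tray under the spout, the carousel level, the other five balls in the wheel and the arm clear; `close_job()` gave no verdict.

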